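Lay the straightedge flush along the medals under the inspection lamp

TASK

Lay the steel straightedge with the black knob flat on the front ledge of the setting board, under the lamp, so that its ruled edge is flush along the front flats of the medals and its end butts against the blue stop. Press it home gently, the medals are enamelled, and leave the jar, weight, tweezers and brush where they are.

Things in the scene. Friction and masses are not known exactly. Their poses are not given: they have to be found in the camera images.
- straightedge: Loose steel straightedge, 170 mm long (its y) x 28 mm wide (its x) x 6 mm thick, about 0.25 kg. Origin: centre of its underside. Its +x side is the ruled edge (black tick marks) that goes against the medals; a red stripe runs along the -x side. It starts flat on the tray, at the robot's right, the ruled edge facing roughly away from the robot.
- knob_top (a point): Centre of the top of the straightedge's round upright black knob: 24 mm in diameter, 38 mm tall, in the middle of the straightedge's top face, its top 44 mm above the underside. Grip it on its sides; gripped lightly, the straightedge can turn about it.
- edge_left (a point): The bottom corner of the straightedge where its ruled edge meets its +y end face (straightedge frame: 14, 85, 0 mm).
- edge_right (a point): The bottom corner of the straightedge where its ruled edge meets its -y end face (straightedge frame: 14, -85, 0 mm).
- board: Fixed setting board, a grey plate 330 mm long (y) on a wooden plinth; its top face is 45 mm above the tray. Origin: at tray height, straight below the line of the medals' front flats, midway along it. +x points from the robot side to the back, y along the line of flats. The ledge is the top face from x = -70 mm to x = 0; the medals stand behind it with their front flats in the plane x = 0.
- lamp_front (a point): Middle of the lower front edge of the fixed lamp bar over the ledge. Board frame: the bar spans x -42 to 0 mm, y -170 to 170 mm, 220 to 244 mm above the tray; its posts stand at the back (x = 83, y = -150 and 150 mm). An upright gripper cannot reach in where the knob ends up; one leaning back towards the robot by some 30 to 45 degrees can.
- medal_left: Silver-coloured enamelled octagonal medal fixed at the board's +y end, 90 mm across flats, 8 mm thick; origin: centre of its underside, on the board's top face, at x = 45, y = 94 mm of the board. One flat, 37 mm long, faces -x in the plane x = 0 of the board.
- medal_mid: The same in gold colour, fixed in the middle of the board (x = 45, y = 0 mm).
- medal_right: The same in bronze colour, fixed at the board's -y end (x = 45, y = -94 mm).
- blue_stop: Fixed blue stop block on the ledge, 32 mm (x) x 22 mm (y) x 18 mm high, screw head up to 26 mm. Origin: centre of its underside, on the board's top face, 22 mm in front of the line of flats; axes parallel to the board's. It stands at either end of the ledge; the straightedge butts against its face towards the board's middle, 11 mm from its origin.
- yellow_stop: Fixed yellow stop block of the same shape at the other end of the ledge; not the one to use. Between the two stops' inner faces there are 226 to 250 mm.
- paint_jar: Loose yellow jar with white cap, 38 mm across, 42 mm tall; origin: centre of its underside. Bystander.
- weight: Loose brass disc weight, 42 mm across, 10 mm tall; origin: centre of its underside. Bystander.
- pincers: Loose steel tweezers, 124 mm long (y) x 12 x 9 mm; origin: centre of the underside. Bystander.
- brush: Loose thin touch-up brush, 159 mm long (y), 10 mm thick; origin: centre of the underside. Bystander.

How it is judged:
By the outcome, as a careful person would: the job done as asked, in the order asked, and still so for the second after the job is handed in, with the robot touching nothing.
It also fails if it takes over 50 s, if anything falls off the work surface, if the arm or the gripper's body presses on something with over 40 N, if the wrist force passes 120 N, or if a joint passes its speed limit or range.

ROBOT

A 6-joint arm with a two-finger parallel gripper is mounted at the origin on a cart in front of the work surface, level with it; the furniture and walls round the work are solid. World frame = base frame: x ahead of the robot, y to its left, z up, the work surface at z = 0. Lengths are in m, angles in rad, forces in N, time in s.
With the tool pointing down it reaches from about 0.325 to 0.9 m from the base axis. Payload 6.1 kg.
Tool frame: the origin (TCP) lies midway between the tips of the shut fingers; the grasp point (between the pads) lies 19 mm behind it; z points along the fingers, y is the line along which they close (so a half turn about z gives the same grasp; the last joint's range is limited). The gripper opens to 85 mm and grips with 20 to 120 N. Pads are 22 mm wide; open, the fingers measure 114 mm over their backs; the gripper's body (76 mm by 85 mm) begins 54 mm behind the grasp point. The pads swing forward as they close: fully open they stand 13 mm farther back than shut.
Start: joints at [-1.393, 0.22, 1.526, -0, 1.395, -0.126], TCP at [0.187, -0.596, 0.231] pointing down, gripper open.
Joint ranges: [-2.98, 2.98], [-0.91, 2.08], [0.09, 2.57], [-1.24, 4.39], [0.2, 2.65], [-2.68, 2.68]. Speed limits (rad/s): [2.57, 2.57, 3.01, 3.14, 3.14, 3.14].

INTERFACE

Orientations are given as [roll, pitch, yaw] about the fixed x, y, z axes, in that order (R = Rz(yaw) Ry(pitch) Rx(roll)).
In Python, from plant import movep, move_l, set_joints, gripper_to, hold, inverse_kinematics, observe, get_image, get_calibration, Unreachable, job_done gives the robot as it stands. Calls block until the motion is done:
- movep(position, orientation): joint-space move of the TCP to a pose.
- move_l(position, feed=0.15, rotation=None, max_force=None): straight line of the TCP; rotation=None keeps the orientation; feed is the mean speed in m/s. With max_force (N) it stops when the force on the tool has changed by that much, and returns True; else False.
- set_joints(angles): joint-space move.
- gripper_to(opening, f_grip=None): finger opening in m; f_grip is the grip in N (None keeps the last); returns when the fingers have stopped.
- hold(seconds).
- inverse_kinematics(position, orientation): joint angles nearest the present ones, or None.
- observe(): the state.
- get_image(name): name is "scene" or "top"; returns (picture, depth): 420x560x3 uint8, red, green, blue; 420x560 float32, m along the optical axis (not along the pixel's ray), 0 where there is no reading.
- get_calibration(name): a dict with "intrinsics" (3x3 intrinsics, pixels), "world_from_camera" (4x4, takes a point from camera to world coordinates). Camera axes: x right, y down, z forward; pixel columns grow to the right and rows downward; lengths in m; the calibration is good to about 2 mm. A picture is of the moment at which its call begins. get_calibration takes no time and is no camera call.
A pose or a line that the arm cannot do raises Unreachable and nothing moves.
- job_done(): hands the job in; it is judged then, once.
The state is a dict: "time_s": time; "q": joint angles; "joint_velocities": joint speeds; "joint_torque": joint torques, N m; "eef_pos": TCP position; "tcp_rot": TCP orientation; "ft_force": force on the tool from outside, world axes, zero at the start; "torque": the same for the moment, N m; "opening": finger opening in m; "grasp_force": force on a finger pad.
Only numpy, scipy, OpenCV 4.12 (cv2) and the standard library are available. Lean on these libraries where they do the work, as an engineer would, in place of code of your own. Each camera call takes 0.05 s, during which the arm holds its last target. There are 200 camera calls.

## Working session

There is one attempt and no reset: what is moved stays moved. The work goes in short steps, each a Python script; the robot and the scene stay as the last script left them, time stands still between calls to the robot, and variables do not carry over. Pictures are saved under pics/ and viewed, at most 10 in all, crops included, and the job is handed in when it is done.

```bash
mkdir -p pics; ls
python3 - <<'E'
from plant import *
import cv2,numpy as np
for n in ("scene","top"):
    im,d=get_image(n); cv2.imwrite(f"pics/{n}0.png",im[:,:,::-1]); np.save(f"pics/{n}0.npy",d)
    c=get_calibration(n); print(n,np.round(c["intrinsics"],1).tolist(),np.round(c["world_from_camera"],3).tolist())
print(observe())
E
```

```text
pics
scene [[464.9, 0.0, 284.1], [0.0, 464.9, 205.2], [0.0, 0.0, 1.0]] [[-0.726, -0.258, 0.638, -0.282], [-0.688, 0.275, -0.672, 0.814], [-0.002, -0.926, -0.377, 0.616], [0.0, 0.0, 0.0, 1.0]]
top [[486.8, 0.0, 285.2], [0.0, 486.8, 208.6], [0.0, 0.0, 1.0]] [[0.241, -0.947, 0.215, 0.124], [-0.971, -0.233, 0.059, -0.08], [-0.006, -0.223, -0.975, 1.777], [0.0, 0.0, 0.0, 1.0]]
{'time_s': 0.1, 'q': array([-1.39308545e+00,  2.21155222e-01,  1.52750151e+00,  1.29463067e-07,
        1.39471040e+00, -1.26132747e-01]), 'joint_velocities': array([-1.50471610e-03, -2.20593368e-03, -4.20870753e-03,  8.92711806e-04,
        9.49950280e-04,  8.06289581e-05]), 'joint_torque': array([ 3.26231693e-04, -4.98241639e+01, -3.90548050e+01, -2.79149162e-04,
        5.69250013e-03,  4.80090284e-05]), 'eef_pos': array([ 0.18687262, -0.59583275,  0.23030117]), 'tcp_rot': array([-3.13983228e+00, -2.23353598e-04,  3.03843401e-01]), 'ft_force': array([-0.32341537, -0.67543845, -0.30010236]), 'torque': array([5.18814137e-02, 8.17606836e-03, 8.59273465e-05]), 'grasp_force': 0.0, 'opening': 0.08516171614970237}
```

View pics/scene0.png

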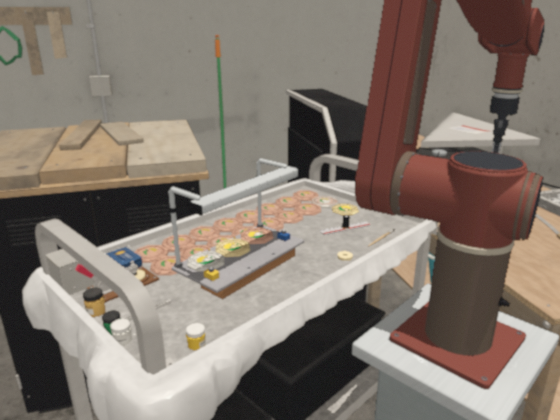

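View pics/top0.png

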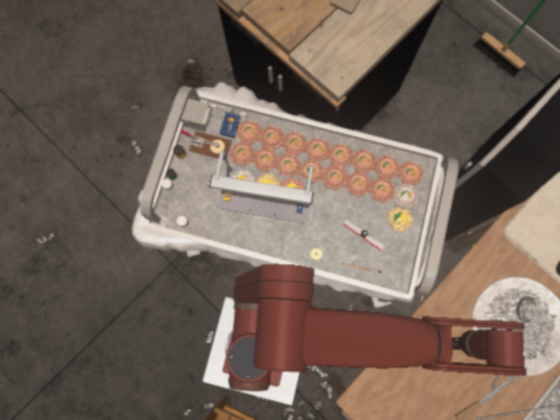

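The scene view shows the board with its yellow stop at (212,273) and blue stop at (284,236), and the straightedge with its knob at (346,222). In the top view the straightedge is at (363,235), the blue stop at (300,210) and the yellow stop at (227,198). Next come enlarged crops.

Run:
```python
import cv2
a=cv2.imread("pics/scene0.png")[200:300,170:400]
cv2.imwrite("pics/s_c.png",cv2.resize(a,None,fx=3.4,fy=3.4,interpolation=cv2.INTER_CUBIC))
a=cv2.imread("pics/top0.png")[160:280,205:405]
cv2.imwrite("pics/t_c.png",cv2.resize(a,None,fx=4,fy=4,interpolation=cv2.INTER_CUBIC))
```

```text
(no output)
```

View pics/s_c.png

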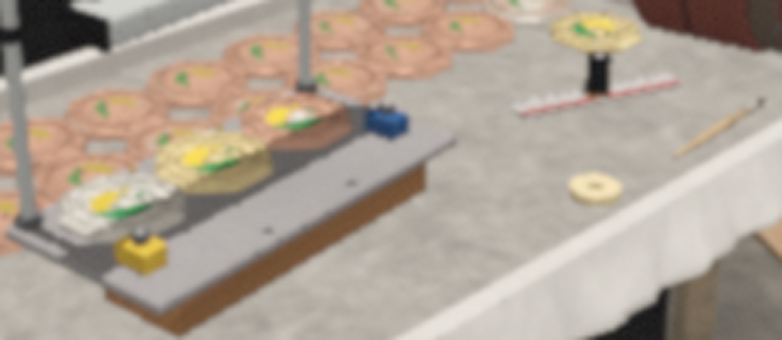

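View pics/t_c.png

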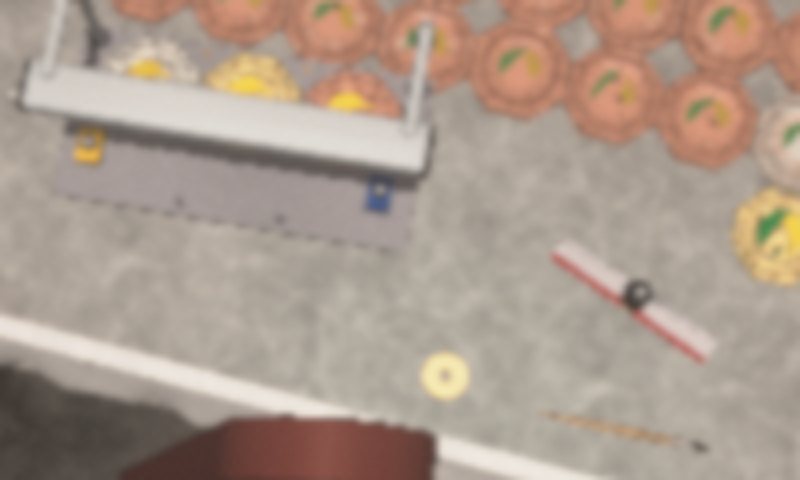

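The scene crop shows the plate's front corners at about (160,303) and (455,139), the yellow stop near (140,250), the blue stop near (387,122), and the knob top at (598,56). The top crop shows the plate's front corners at about (57,194) and (403,250), the stops at (89,146) and (379,195), the knob at (637,293), and the straightedge ends near (558,248) and (709,353). I'll fit the poses from both views.

```bash
cat > h.py <<'E'
import numpy as np,cv2
from plant import *
C={n:get_calibration(n) for n in("scene","top")}
def proj(n,P):
    P=np.atleast_2d(P);T=np.linalg.inv(C[n]["world_from_camera"]);p=P@T[:3,:3].T+T[:3,3]
    q=p@np.array(C[n]["intrinsics"]).T;return q[:,:2]/q[:,2:]
def unproj(n,d):
    K=np.array(C[n]["intrinsics"]);h,w=d.shape;v,u=np.mgrid[:h,:w]
    p=np.stack([(u-K[0,2])/K[0,0]*d,(v-K[1,2])/K[1,1]*d,d],-1);T=np.array(C[n]["world_from_camera"])
    return p@T[:3,:3].T+T[:3,3]
def place(x,y,a,L):
    L=np.atleast_2d(L);c,s=np.cos(a),np.sin(a);return np.c_[x+c*L[:,0]-s*L[:,1],y+s*L[:,0]+c*L[:,1],L[:,2]]
def S(u,v):return ((u+.5)/3.4-.5+170,(v+.5)/3.4-.5+200)
def Tp(u,v):return ((u+.5)/4-.5+205,(v+.5)/4-.5+160)
def tri(s,t):
    A=[]
    for n,p in(("scene",s),("top",t)):
        T=np.linalg.inv(C[n]["world_from_camera"])[:3];M=np.array(C[n]["intrinsics"])@T
        A+=[p[0]*M[2]-M[0],p[1]*M[2]-M[1]]
    X=np.linalg.svd(np.array(A)/1)[2][-1];return X[:3]/X[3]
E
python3 - <<'E'
from h import *
np.set_printoptions(precision=4,suppress=True)
for k,s,t in [("plate FL",S(160,304),Tp(57,194)),("plate FR",S(455,140),Tp(404,250)),("yellow screw",S(141,237),Tp(90,142)),("blue screw",S(388,108),Tp(380,188)),
 ("knob top",S(598,56),Tp(638,290)),("edge L red",S(520,115),Tp(552,258)),("edge R",S(678,80),Tp(711,352)),("weight",S(596,186),Tp(445,376)),("lampL",S(0,0),Tp(0,0))][:-1]:
    X=tri(s,t);print(k,X,[np.round(proj(n,X)[0]-p,1) for n,p in(("scene",s),("top",t))])
for n in C:
    d=np.load(f"pics/{n}0.npy");W=unproj(n,d)
    f=lambda u,v:W[int(round(v)),int(round(u))]
    pts={"scene":[S(598,60),S(388,122),S(141,255),S(320,200),S(520,200),S(245,250)],"top":[Tp(638,290),Tp(380,200),Tp(89,150),Tp(240,190),Tp(300,300),Tp(330,210)]}[n]
    print(n);[print(f(*p)) for p in pts]
    m=(abs(W[...,2])<.02)&(abs(W[...,0]-.5)<.3);print("table",np.median(W[m][:,2]),np.std(W[m][:,2]))
E
```

```text
plate FL [0.4507 0.2625 0.0429] [array([1. , 0.2]), array([-0.3, -0.5])]
plate FR [ 0.4746 -0.0591  0.0403] [array([-0.1, -0. ]), array([0. , 0.1])]
yellow screw [0.4989 0.2408 0.0663] [array([0.2, 0.1]), array([-0.1, -0.1])]
blue screw [ 0.519  -0.0257  0.0664] [array([-0.4, -0.1]), array([0.1, 0.3])]
knob top [ 0.489  -0.2726  0.0429] [array([-0.1, -0. ]), array([0. , 0.1])]
edge L red [ 0.5097 -0.192   0.0043] [array([0.8, 0.2]), array([-0.2, -0.6])]
edge R [ 0.4559 -0.3544  0.0025] [array([-0.5, -0.1]), array([0.1, 0.4])]
weight [ 0.3766 -0.1217  0.0095] [array([0.2, 0. ]), array([-0. , -0.1])]
scene
[ 0.4852 -0.2704  0.0417]
[ 0.5039 -0.0122  0.0619]
[0.4846 0.2533 0.0624]
[0.4773 0.09   0.0448]
[ 0.4189 -0.0783 -0.0003]
[0.4604 0.1799 0.0461]
table 0.002191004493542925 0.007502425772973617
top
[ 0.4887 -0.2715  0.0468]
[ 0.5089 -0.0292  0.0624]
[0.4927 0.2399 0.0614]
[0.4944 0.0987 0.0392]
[0.4129 0.0222 0.0013]
[0.4954 0.0159 0.0395]
table 0.0034821900758055246 0.006941816403478179
```

```bash
cat > fit.py <<'E'
from h import *
from scipy.optimize import least_squares
def bl(p): # board x,y,a,yb,yy -> local pts
    return np.array([[-.07,.165,.045],[-.07,-.165,.045],[-.022,p[4],.071],[-.022,p[3],.071]])
obs={"scene":[S(160,304),S(455,140),S(141,235),S(388,106)],"top":[Tp(57,194),Tp(404,250),Tp(90,142),Tp(380,188)]}
def rb(p):return np.concatenate([(proj(n,place(*p[:3],bl(p)))-obs[n]).ravel() for n in obs])
r=least_squares(rb,[.53,.1,.075,-.13,.13],loss="soft_l1",f_scale=.7)
SL=np.array([[.014,.085,.006],[-.014,.085,.006],[.014,-.085,.006],[-.014,-.085,.006],[0,0,.044]])
so={"top":([0,1,2,3,4],[Tp(566,239),Tp(552,258),Tp(717,345),Tp(705,362),Tp(638,290)]),"scene":([1,4],[S(520,115),S(598,56)])}
def rs(p):return np.concatenate([(proj(n,place(*p,SL[so[n][0]]))-so[n][1]).ravel() for n in so])
s=least_squares(rs,[.489,-.272,-.33],loss="soft_l1",f_scale=.7)
B,E=r.x,s.x
if __name__=="__main__":
    print("board",B.round(4),rb(B).round(1),"\nedge",E.round(4),rs(E).round(1))
    rect=lambda x0,x1,y0,y1,z:np.array([[x0,y0,z],[x1,y0,z],[x1,y1,z],[x0,y1,z]])
    polys=[place(*B[:3],rect(-.07,0,-.165,.165,.045))]+[place(*B[:3],rect(-.038,-.006,y-.011,y+.011,.063)) for y in B[3:5]]
    polys+=[place(*B[:3],rect(-.042,0,-.17,.17,z)) for z in(.22,.244)]
    o=.045/np.cos(np.pi/8)
    for y in(-.094,0,.094):
        t=np.arange(8)*np.pi/4+np.pi/8;polys.append(place(*B[:3],np.c_[.045+o*np.cos(t),y+o*np.sin(t),0*t+.053]))
    polys+=[place(*E,rect(-.014,.014,-.085,.085,.006))];t=np.arange(16)*np.pi/8;polys.append(place(*E,np.c_[.012*np.cos(t),.012*np.sin(t),0*t+.044]))
    for n,(x0,y0,w,h,f) in {"scene":(170,170,200,130,4),"top":(205,160,200,110,4)}.items():
        a=cv2.resize(cv2.imread(f"pics/{n}0.png")[y0:y0+h,x0:x0+w],None,fx=f,fy=f,interpolation=cv2.INTER_CUBIC)
        for P in polys:
            q=((proj(n,P)-[x0,y0]+.5)*f-.5);cv2.polylines(a,[np.round(q*16).astype(np.int32)],True,(0,255,0),1,cv2.LINE_AA,4)
        cv2.imwrite(f"pics/ov_{n}.png",a)
E
python3 fit.py
```

```text
board [ 0.5302  0.1089  0.0787 -0.133   0.1348] [-0.1  0.9  0.7 -1.6  0.1 -0.8 -0.4 -0.9 -2.  -0.1  0.5  0.3 -0.5 -0.2
  0.   0. ] 
edge [ 0.4884 -0.2737 -0.3895] [-0.1 -1.6 -0.9 -0.3  0.4 -1.2 -0.9  0.6  0.3  0.2  0.9  0.1  0.3 -0.4]
```

View pics/ov_scene.png

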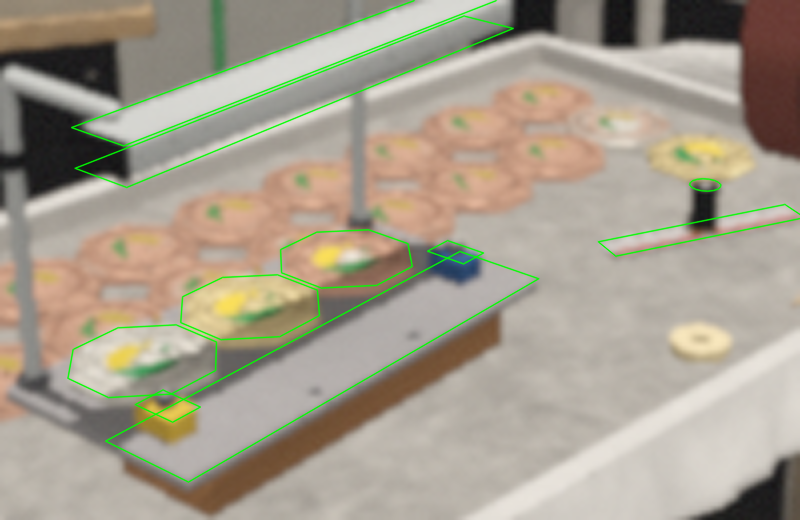

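View pics/ov_top.png

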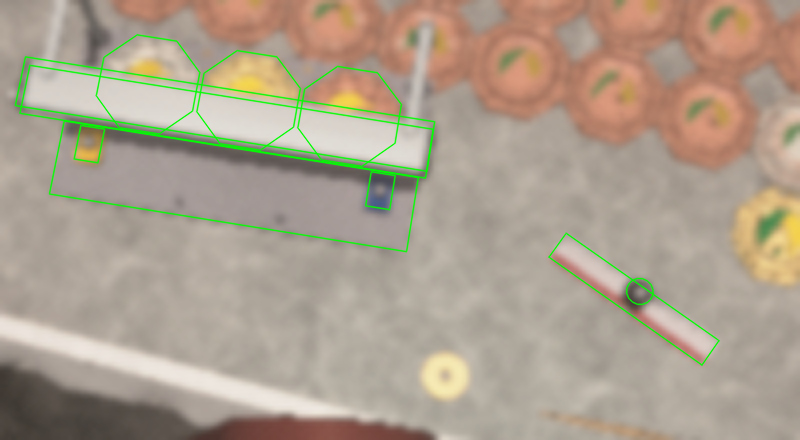

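Both overlays fit to about 1 px (3 mm), so I'll correct the remaining error by force. Next I check IK for the leaning grasp at both ends, then pick.

```bash
cat > g.py <<'E'
from h import *
B=np.array([.5302,.1089,.0787]); YC=-.037; T=np.radians(42)
def pose(G,psi,t=T):
    z=np.array([np.sin(t)*np.cos(psi),np.sin(t)*np.sin(psi),-np.cos(t)])
    return np.array(G)+.019*z,[np.pi,-t,psi],z
def bpose(x,y,z,dpsi=0):  # straightedge centre in board frame, underside z
    G=place(*B,[x,y,z+.034])[0];return pose(G,B[2]+dpsi)
E
cat > pick.py <<'E'
from g import *
K=[.489,-.2732,.034];psi=-.3895
p,o,z=pose(K,psi)
for q in [(p-.09*z,o),(p,o)]+[bpose(*a)[:2] for a in((-.15,-.03,.09),(-.024,-.027,.06),(-.014,YC,.045))]:
    print(np.round(q[0],3),np.round(inverse_kinematics(*q),2))
import sys
if len(sys.argv)>1:
    gripper_to(.062,20); movep(p-.09*z,o); move_l(p,.12); gripper_to(0,30)
    s=observe();print(s["time_s"],s["opening"],s["grasp_force"],s["eef_pos"]-p,s["ft_force"])
    f0=s["ft_force"]; move_l(p+[0,0,.08],.12); s=observe();print(s["time_s"],s["opening"],s["grasp_force"],s["ft_force"])
    im,d=get_image("top");a=im[160:280,285:405,::-1];cv2.imwrite("pics/t2.png",im[:,:,::-1])
    im2,_=get_image("scene");b=im2[130:250,270:400,::-1];cv2.imwrite("pics/s2.png",im2[:,:,::-1])
    f=lambda a:cv2.resize(a,(400,400*a.shape[0]//a.shape[1]),interpolation=cv2.INTER_CUBIC)[:369]
    cv2.imwrite("pics/c2.png",np.hstack([f(a),f(b)]))
E
python3 pick.py && python3 pick.py go
```

```text
[ 0.445 -0.255  0.087] [-0.89 -0.31  2.52  0.91  0.42  0.31]
[ 0.501 -0.278  0.02 ] [-0.81  0.08  2.37  1.54  0.27 -0.29]Traceback (most recent call last):
  File "pick.py", line 5, in <module>
    print(np.round(q[0],3),np.round(inverse_kinematics(*q),2))
                           ~~~~~~~~^^^^^^^^^^^^^^^^^^^^^^^^^^
    return _wrapfunc(a, 'round', decimals=decimals, out=out)
    return _wrapit(obj, method, *args, **kwds)
    result = getattr(arr, method)(*args, **kwds)
TypeError: unsupported operand type(s) for *: 'NoneType' and 'float'
```

```bash
cat > scan.py <<'E'
from g import *
from scipy.spatial.transform import Rotation as Ro
def eul(t,psi,half):
    R=Ro.from_euler("xyz",[np.pi,-t,psi])
    if half:R=R*Ro.from_euler("z",np.pi)
    return R.as_euler("xyz")
K=np.array([.489,-.2732,.034])
for half in(0,1):
  for td in(0,15,25,30,35,40,45):
    t=np.radians(td);row=[]
    for nm,G,psi in[("pick",K,-.3895),("pick+",K+[0,0,.08],-.3895)]+[("b%d"%i,place(*B,[x,y,z+.034])[0],B[2]) for i,(x,y,z) in enumerate(((-.15,-.03,.09),(-.024,-.027,.06),(-.014,YC,.045)))]:
        q=inverse_kinematics(pose(G,psi,t)[0],eul(t,psi,half))
        row.append(nm+":"+("None" if q is None else str(np.round(q,2).tolist())))
    print(half,td,*row)
E
python3 scan.py
```

```text
0 0 pick:[-0.65, 0.33, 1.84, -0.0, 0.97, 1.31] pick+:[-0.65, 0.21, 1.81, -0.0, 1.12, 1.31] b0:[-0.03, -0.24, 2.23, -0.0, 1.15, 1.46] b1:[0.0, 0.13, 1.94, -0.0, 1.07, 1.5] b2:[-0.01, 0.18, 1.93, -0.0, 1.04, 1.48]
0 15 pick:[-0.69, 0.18, 2.05, 0.13, 0.66, 1.18] pick+:[-0.69, 0.04, 2.03, 0.11, 0.83, 1.2] b0:[-0.06, -0.49, 2.43, 0.04, 0.94, 1.41] b1:[-0.01, -0.04, 2.15, 0.03, 0.78, 1.46] b2:[-0.03, 0.01, 2.13, 0.04, 0.74, 1.43]
0 25 pick:[-0.73, 0.11, 2.18, 0.33, 0.46, 0.96] pick+:[-0.73, -0.06, 2.16, 0.24, 0.64, 1.07] b0:[-0.09, -0.68, 2.57, 0.1, 0.82, 1.35] b1:[-0.02, -0.14, 2.28, 0.08, 0.57, 1.41] b2:[-0.05, -0.09, 2.27, 0.11, 0.53, 1.37]
0 30 pick:[-0.75, 0.08, 2.24, 0.52, 0.36, 0.76] pick+:[-0.75, -0.1, 2.23, 0.35, 0.55, 0.95] b0:None b1:[-0.03, -0.19, 2.35, 0.12, 0.46, 1.37] b2:[-0.06, -0.12, 2.33, 0.17, 0.42, 1.3]
0 35 pick:[-0.77, 0.07, 2.3, 0.85, 0.29, 0.42] pick+:[-0.77, -0.13, 2.29, 0.51, 0.46, 0.79] b0:None b1:[-0.04, -0.22, 2.41, 0.2, 0.35, 1.29] b2:[-0.06, -0.15, 2.39, 0.28, 0.31, 1.19]
0 40 pick:[-0.8, 0.07, 2.35, 1.34, 0.27, -0.08] pick+:[-0.8, -0.15, 2.35, 0.74, 0.39, 0.
[... 683 characters left out ...]
.06, 2.16, 0.24, 0.64, -2.08] b0:[-0.09, -0.68, 2.57, 0.1, 0.82, -1.79] b1:[-0.02, -0.14, 2.28, 0.08, 0.57, -1.73] b2:[-0.05, -0.09, 2.27, 0.11, 0.53, -1.78]
1 30 pick:[-0.75, 0.08, 2.24, 0.52, 0.36, -2.38] pick+:[-0.75, -0.1, 2.23, 0.35, 0.55, -2.19] b0:None b1:[-0.03, -0.19, 2.35, 0.12, 0.46, -1.78] b2:[-0.06, -0.12, 2.33, 0.17, 0.42, -1.84]
1 35 pick:None pick+:[-0.77, -0.13, 2.29, 0.51, 0.46, -2.35] b0:None b1:[-0.04, -0.22, 2.41, 0.2, 0.35, -1.85] b2:[-0.06, -0.15, 2.39, 0.28, 0.31, -1.95]
1 40 pick:None pick+:[-0.8, -0.15, 2.35, 0.74, 0.39, -2.6] b0:None b1:[-0.05, -0.24, 2.47, 0.35, 0.24, -2.01] b2:None
1 45 pick:[-0.82, 0.09, 2.39, 1.81, 0.31, 2.57] pick+:None b0:None b1:None b2:None
```

```bash
sed -i 's/np.radians(42)/np.radians(33.5)/' g.py; sed -i 's/^import sys/A=bpose(-.026,-.026,.049);\nfor d in(.0,.04,.07,.1):print(d,np.round(inverse_kinematics(A[0]-d*A[2],A[1]),2))\nimport sys/; s/^for q in .*/for q in [(p-.09*z,o),(p,o)]+[bpose(*a)[:2] for a in((-.024,-.027,.06),(-.014,YC,.045),(-.008,YC-.01,.043))]:/' pick.py; python3 pick.py && python3 pick.py go
```

```text
[ 0.453 -0.258  0.093] [-0.82 -0.26  2.39  0.49  0.52  0.77]
[ 0.499 -0.277  0.018] [-0.77  0.07  2.28  0.73  0.31  0.54]
[0.519 0.081 0.078] [-0.04 -0.21  2.39  0.17  0.38  1.32]
[0.53  0.072 0.063] [-0.06 -0.14  2.37  0.23  0.34  1.23]
[0.536 0.062 0.061] [-0.09 -0.12  2.36  0.28  0.34  1.17]
0.0 [-0.03 -0.19  2.4   0.18  0.35  1.31]
0.04 [-0.04 -0.35  2.44  0.15  0.47  1.34]
0.07 [-0.05 -0.47  2.47  0.13  0.57  1.35]
0.1 [-0.06 -0.59  2.48  0.12  0.67  1.36]
[ 0.453 -0.258  0.093] [-0.82 -0.26  2.39  0.49  0.52  0.77]
[ 0.499 -0.277  0.018] [-0.77  0.07  2.28  0.73  0.31  0.54]
[0.519 0.081 0.078] [-0.04 -0.21  2.39  0.17  0.38  1.32]
[0.53  0.072 0.063] [-0.06 -0.14  2.37  0.23  0.34  1.23]
[0.536 0.062 0.061] [-0.09 -0.12  2.36  0.28  0.34  1.17]
0.0 [-0.03 -0.19  2.4   0.18  0.35  1.31]
0.04 [-0.04 -0.35  2.44  0.15  0.47  1.34]
0.07 [-0.05 -0.47  2.47  0.13  0.57  1.35]
0.1 [-0.06 -0.59  2.48  0.12  0.67  1.36]
3.4417 0.022847684700086836 28.986268937587738 [ 0.0002399  -0.00042313  0.00089298] [-5.37193274  1.88148741  6.5366854 ]
4.2583 0.02307185749353838 29.460778534412384 [ 0.0767511   0.14585408 -3.21124025]
```

View pics/c2.png

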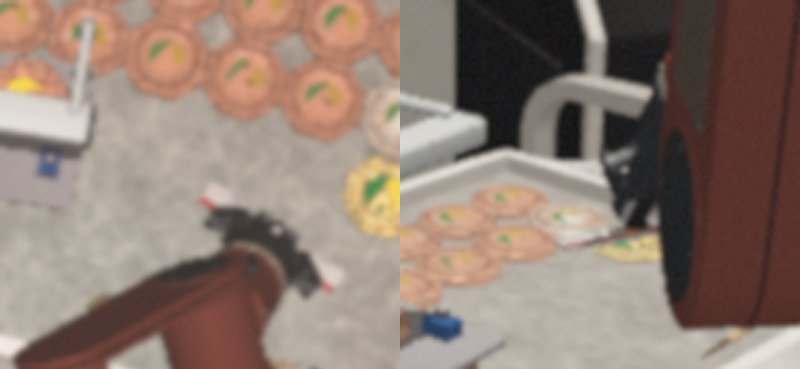

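The straightedge hangs level in the grip with its yaw unchanged: the ends at (212,192) and (328,273) give 35°, as before. I'll carry it to the ledge and lower it by feel.

```bash
cat > st.py <<'E'
from g import *
np.set_printoptions(precision=4,suppress=True)
def loc(): # straightedge centre estimate in board frame (x,y,underside z), force in board frame
    s=observe();psi=s["tcp_rot"][2];G=s["eef_pos"]-pose([0,0,0],psi)[2]*.019
    c,n=np.cos(B[2]),np.sin(B[2]);R=np.array([[c,n],[-n,c]])
    d=R@(G[:2]-B[:2]);f=R@s["ft_force"][:2];return np.r_[d,G[2]-.034],np.r_[f,s["ft_force"][2],s["torque"][2]],s["time_s"],s["grasp_force"],s["opening"]
def to(x,y,z,feed=.02,mf=None,dpsi=0,rot=False):
    p,o,_=bpose(x,y,z,dpsi);r=move_l(p,feed,o if rot else None,mf);print(r,*loc());return r
E
python3 - <<'E'
from st import *
A=bpose(-.026,-.026,.055)
move_l(A[0]-.1*A[2],.2,A[1]);print(*loc())
move_l(A[0],.12);hold(.3);print(*loc())
to(-.026,-.026,.038,.015,3)
im,_=get_image("top");im2,_=get_image("scene")
f=lambda a:cv2.resize(a[:,:,::-1],(400,400),interpolation=cv2.INTER_CUBIC)
cv2.imwrite("pics/c3.png",np.hstack([f(im[140:240,210:310]),f(im2[170:290,180:300])]))
E
```

```text
[-0.0813 -0.0264  0.1382] [ 0.0875  0.0593 -1.0882  0.02  ] 6.3167 29.48077082633972 0.023011435174090995
[-0.0257 -0.026   0.0557] [-0.1223 -0.6283 -3.1735 -0.0052] 7.6 29.480724334716797 0.023142671532599055
True [-0.026  -0.026   0.0458] [-3.697  -0.5818  6.8446  0.0433] 8.2833 30.49734592437744 0.02314772021145304
```

View pics/c3.png

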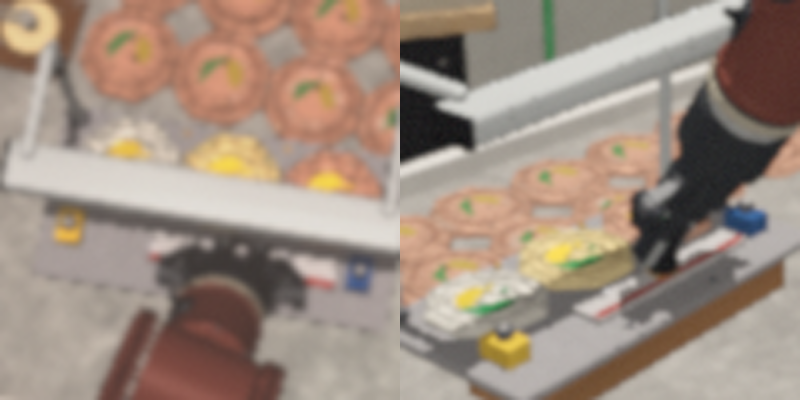

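The straightedge is on the ledge between the stops, with its ruled edge a little short of the medals. In the right panel it runs (580,310)–(745,232), and the blue stop is at (745,218). I'll unload, lighten the grip, then press home against the medals and the stop by feel.

Run:
```python
from st import *
gripper_to(0,20)
to(-.026,-.026,.0465,.01);hold(.2);p=loc();print(*p)
z=.0465
to(-.004,-.026,z,.01,4);hold(.2);p=loc();print(*p)
x1=p[0][0]
to(x1-.001,-.026,z,.01)
to(x1-.001,-.055,z,.012,4);hold(.2);print(*loc())
```

```text
False [-0.0264 -0.026   0.046 ] [-0.2712 -0.2047 -2.9698  0.0653] 8.9917 29.44277286529541 0.023067122237088275
[-0.0262 -0.026   0.0462] [-0.0589 -0.3847 -3.0047 -0.0071] 9.1917 29.44226861000061 0.02322923773835957
True [-0.014  -0.0259  0.0459] [-1.2376 -0.7763  4.3673 -0.1746] 10.475 30.091171860694885 0.02312858502860436
[-0.0141 -0.0259  0.0458] [ 1.1225 -0.5225  4.9723 -0.2031] 10.675 30.089641213417053 0.02318771232051954
False [-0.0158 -0.0259  0.0459] [-2.1118  0.8062  1.8113  0.0364] 11.0167 29.72889930009842 0.023049535438453415
True [-0.0157 -0.0264  0.0459] [-0.9765 -0.0341  1.3619 -0.0217] 11.4167 29.835129976272583 0.022659570495641268
[-0.0157 -0.0263  0.0458] [ 1.3563 -0.2786  3.7627 -0.0783] 11.6167 29.94000792503357 0.023171322291453078
```

Run:
```python
from st import *
gripper_to(.0225,20);hold(.2);print(*loc())
z=.0475
to(-.018,-.026,z,.01);hold(.3);print(*loc())
y=-.026
while y>-.052:
    y-=.002
    move_l(bpose(-.018,y,z)[0],.02); p=loc();print(*p[:2])
    if p[1][1]>3: break
hold(.2);print(*loc())
```

```text
[-0.0158 -0.0263  0.0458] [-0.25   -0.9922  5.1773 -0.0845] 12.0333 30.0383260846138 0.023263763281676075
False [-0.0193 -0.0257  0.0463] [ 0.4807 -0.8343 -2.5751 -0.0392] 12.4667 29.398161470890045 0.022872126875771105
[-0.0182 -0.026   0.0472] [ 0.2682 -1.1031 -2.5434  0.0095] 12.7667 29.397642016410828 0.022815401532483483
[-0.018  -0.0281  0.0475] [ 0.5837 -0.1481 -1.7349  0.0215]
[-0.018  -0.0302  0.0475] [-0.7494  0.1464 -1.6166  0.0172]
[-0.018  -0.0321  0.0475] [-0.6846 -0.9874 -3.0997 -0.0449]
[-0.018  -0.0341  0.0475] [ 0.8159 -0.3862 -2.4583 -0.0149]
[-0.018  -0.0361  0.0475] [-0.4183 -0.9093 -2.0952 -0.0111]
[-0.0179 -0.0368  0.0478] [ 0.4464  8.4814 -0.2506  0.7277]
[-0.0179 -0.0367  0.0477] [ 0.2644  9.5093 -0.3759  0.7661] 14.4667 29.59109365940094 0.02287117493983366
```

Run:
```python
from st import *
z=.0475
to(-.018,-.0355,z,.02);hold(.2);b=loc();print(*b)
x=-.018
while x<-.004:
    x+=.001
    move_l(bpose(x,-.0355,z)[0],.02); p=loc();print(x,*p[:2])
    if p[1][0]-b[1][0]<-3: break
hold(.2);print(*loc())
```

```text
False [-0.018  -0.0355  0.0475] [-0.0819  0.6764 -2.5337  0.0031] 14.7417 29.405117332935333 0.02328494307263881
[-0.018  -0.0357  0.0474] [-0.4316  0.0905 -1.4177 -0.007 ] 14.9417 29.405544698238373 0.02295184898527898
-0.016999999999999998 [-0.0169 -0.0356  0.0476] [-0.3968 -0.4667 -2.3995 -0.0255]
-0.015999999999999997 [-0.0159 -0.0355  0.0475] [ 0.3259  0.4614 -1.6335  0.0741]
-0.014999999999999996 [-0.0149 -0.0355  0.0475] [-0.3967  0.059  -1.8807  0.0349]
-0.013999999999999995 [-0.0142 -0.0354  0.0473] [-1.0633 -0.4216 -1.8903 -0.0134]
-0.012999999999999994 [-0.0137 -0.0353  0.0469] [-5.8815  0.4059  0.5281 -0.1793]
[-0.0136 -0.0353  0.047 ] [-5.636   0.6694  0.3131 -0.2388] 16.3917 29.869564175605774 0.023346842065563617
```

Stop contact came at y = -36.6 mm and medal contact at x = -14 mm, both matching the fit. The moment (-0.24 Nm for -5.6 N) puts the contact on the right medal only, so I'll yaw the tool slowly negative until the middle medal also takes load.

Run:
```python
from st import *
z=.0475
for k in range(1,9):
    d=-.006*k
    p,o,_=bpose(-.0133,-.0355,z,d); move_l(p,.02,o); hold(.15)
    P=[loc() for _ in range(1)]+[ (hold(.05),loc())[1] for _ in range(3)]
    f=np.mean([q[1] for q in P],0);print(d,P[-1][0],f,P[-1][2])
    if f[3]>.12 or f[0]<-9: break
```

```text
-0.006 [-0.0138 -0.0354  0.047 ] [-2.9521  0.4386 -3.8839 -0.0615] 16.9417
-0.012 [-0.0136 -0.0354  0.0472] [-3.8977  0.8605 -4.1772  0.1366] 17.4917
```

Run:
```python
from st import *
z=.0468
def av():
    P=[(hold(.04),loc())[1] for _ in range(4)];return P[-1][0],np.mean([q[1] for q in P],0),P[-1][2]
d=-.0085
p,o,_=bpose(-.0138,-.0355,z,d);move_l(p,.02,o);print(*av())
for y in np.arange(-.0360,-.0385,-.0003):
    move_l(bpose(-.0138,y,z,d)[0],.02);a=av();print(y,*a)
    if a[1][1]>2.5:break
for x in np.arange(-.0136,-.0122,.0003):
    move_l(bpose(x,y,z,d)[0],.02);a=av();print(x,*a)
    if a[1][0]<-4.5:break
```

```text
[-0.0136 -0.0355  0.0471] [-5.4311  1.5496 -1.7226  0.1044] 17.9083
-0.036 [-0.0137 -0.0358  0.047 ] [-5.4369  2.6257 -2.0303  0.2031] 18.325
-0.0136 [-0.0136 -0.0358  0.047 ] [-7.8721  1.6586  0.8471  0.1183] 18.7417
```

Run:
```python
from st import *
z=.0468
def av():
    P=[(hold(.04),loc())[1] for _ in range(4)];return P[-1][0],np.mean([q[1] for q in P],0),P[-1][2]
d=-.0085
move_l(bpose(-.0146,-.0358,z,d)[0],.02);print(*av())
for y in np.arange(-.0361,-.0388,-.0003):
    move_l(bpose(-.0146,y,z,d)[0],.02);a=av();print("y",y,*a)
    if a[1][1]>3.5:break
for x in np.arange(-.0142,-.0122,.0003):
    move_l(bpose(x,y,z,d)[0],.02);a=av();print("x",x,*a)
    if a[1][0]<-4.5:break
```

```text
[-0.0139 -0.0359  0.0475] [-3.4655  1.3103 -0.6351  0.0601] 19.1583
y -0.0361 [-0.0141 -0.0363  0.0473] [-0.4898  0.312  -1.9626 -0.0149] 19.575
y -0.0364 [-0.0145 -0.0364  0.0469] [-0.1653  0.2746 -2.483   0.0455] 19.9917
y -0.0367 [-0.0146 -0.0366  0.0468] [-0.2774  1.3608 -1.765   0.1249] 20.4083
y -0.037000000000000005 [-0.0146 -0.0367  0.0469] [-0.4395  5.7279 -0.9455  0.4417] 20.825
x -0.0142 [-0.0143 -0.0367  0.0468] [-0.5933  5.5412  0.0952  0.3725] 21.2417
x -0.013900000000000001 [-0.0141 -0.0366  0.0467] [-1.9272  5.2848  0.4107  0.3194] 21.6583
x -0.013600000000000001 [-0.014  -0.0367  0.0465] [-2.5083  4.9237 -0.0003  0.3484] 22.075
x -0.013300000000000001 [-0.0139 -0.0367  0.0464] [-2.7663  4.2334  0.0327  0.3236] 22.4917
x -0.013000000000000001 [-0.0138 -0.0367  0.0462] [-3.9056  3.9955  1.6311  0.2954] 22.9083
x -0.012700000000000001 [-0.0137 -0.0366  0.0461] [-5.1723  3.8566  2.5128  0.2648] 23.325
```

The load is now shared by both medals (net moment about the knob near zero), the stop is in contact and the straightedge is down on the ledge. I'll relax the force, release, back out along the tool axis and look.

Run:
```python
from st import *
d=-.0085
move_l(bpose(-.0135,-.0368,.0461,d)[0],.02);hold(.15);print(*loc())
gripper_to(.05);hold(.2);print(*loc())
s=observe();z=bpose(0,0,0,d)[2]
move_l(s["eef_pos"]-.1*z,.12);print(*loc())
q=np.array(observe()["q"]);q[0]-=.6;set_joints(q);print(observe()["time_s"])
im,_=get_image("top");im2,_=get_image("scene");cv2.imwrite("pics/t4.png",im[:,:,::-1]);cv2.imwrite("pics/s4.png",im2[:,:,::-1])
f=lambda a:cv2.resize(a[:,:,::-1],(400,400),interpolation=cv2.INTER_CUBIC)
cv2.imwrite("pics/c4.png",np.hstack([f(im[160:240,235:315]),f(im2[200:280,220:300])]))
```

```text
[-0.0138 -0.0366  0.046 ] [-3.5462  3.2628  1.7556  0.2555] 23.725 30.000368356704712 0.02282605492294155
[-0.0134 -0.0369  0.0462] [-0.8357  0.1298  0.4837  0.0484] 24.3 0.0 0.04968197935714526
[-0.0687 -0.0364  0.1291] [ 0.2185  0.1733 -0.0191  0.0177] 25.2833 0.0 0.05025300446239178
26.3583
```

View pics/c4.png

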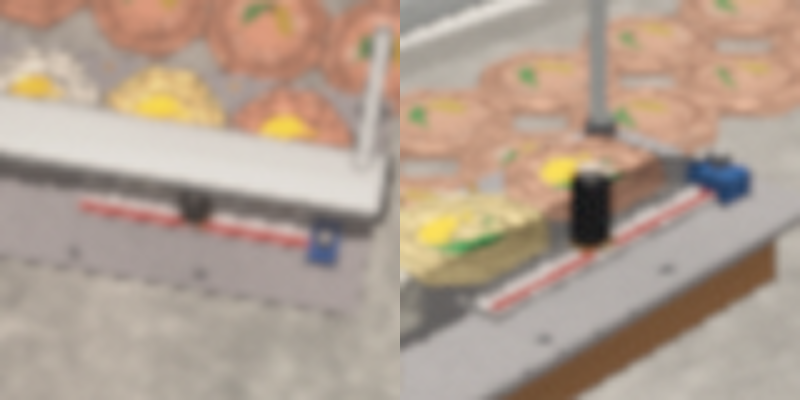

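In the top panel the stripe runs (82,206)–(305,241), parallel to the plate's front edge, and its right end meets the blue stop at (320,243). The scene panel agrees. One last look checks the bystanders before handing in.

Run:
```python
import cv2,numpy as np
t=cv2.imread("pics/t4.png")[160:300,150:410];s=cv2.imread("pics/s4.png")[190:350,90:400]
f=lambda a:cv2.resize(a,(560,560*a.shape[0]//a.shape[1]),interpolation=cv2.INTER_CUBIC)
a=np.vstack([f(t),f(s)]);print(a.shape);cv2.imwrite("pics/c5.png",a[:600])
```

```text
(590, 560, 3)
```

View pics/c5.png

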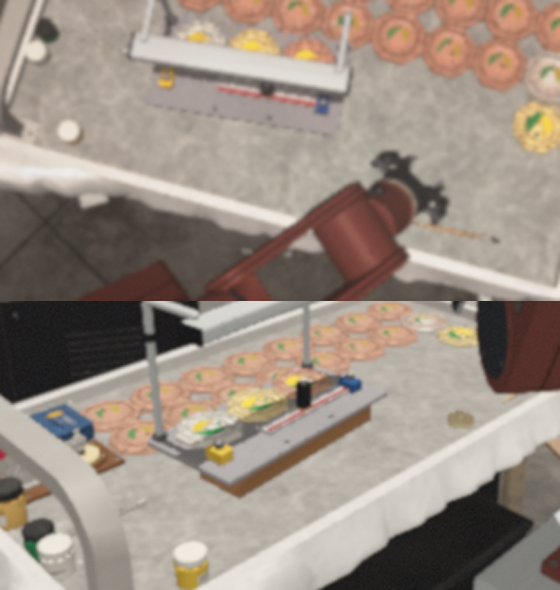

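Jar, weight, brush and tweezers are where they were: the weight shows at scene pixel (345,255) in both pictures. The arm is clear, so I'm handing in.

```bash
python3 -c "
from plant import *
print(job_done(), observe()['time_s'])"
```

```text
the job is handed in; nothing more can be done
the job is handed in; nothing more can be done
```

The straightedge lies flat on the ledge with its ruled edge against the middle and right medals and its end against the blue stop, seated by force readings (5–8 N against the medals, up to 9.5 N on the stop); the cameras can't resolve gaps under about 3 mm, the bystanders look unmoved, and I handed in at about 27 s without being told the verdict.

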